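# Hold the stamping die ready over the brass plaque

### The job

Someone left the hammer lying on the brass plaque: first lay it down in the plywood tool tray, flat and wholly inside. Then take the red-topped rectangular stamping die, carry it over the punch rack without touching the rack, and finish holding it still and upright in the gripper, its face hovering just above the plaque (between a few millimetres and one centimetre), centred on the dark panel and square with it, ready for the smith to check. The die must never touch the plaque, and the other things on the bench stay where they are.

Things in the scene. Friction and masses are not known exactly. Their poses are not given: they have to be found in the camera images.
- hammer: Chasing hammer lying flat, 24 mm high. Wooden handle (blue end) along its x axis, 18 mm wide and 22 mm high, from x = -120 mm to the head; steel head across it, from x = 28 to 52 mm and y = -43 to +42 mm. Origin on the underside of the handle, 40 mm behind the head's middle (balance point about x = +20 mm); z up. Mass 0.24 kg, give or take a fifth. At the start it lies on the plaque with its head over the middle of the plaque, the underside 50 mm above the bench.
- hammer_head (a point): The middle of the hammer's head, 12 mm above its underside.
- hammer_end (a point): The free (blue) end of the hammer's handle, 11 mm above its underside.
- tray: Fixed open plywood tool tray, outside 292 (x) x 162 (y) x 35 mm high, walls and floor 6 mm thick, empty. Origin at the centre of its underside, on the bench; z up.
- block: Fixed wooden block 170 (x) x 140 (y) mm with a black bed and a brass plaque 110 (x) x 80 (y) mm on top; the plaque's flat top is 50 mm above the bench. Origin at the centre of its underside; z up. The dark panel in the plaque's middle is 54 (x) x 38 (y) mm.
- panel (a point): Centre of the dark panel, on the plaque's top surface; axes as those of the block: x along the panel's 54 mm side, z up.
- die: The red-topped stamping die standing upright on its face: steel foot 44 (x) x 28 (y) x 18 mm high, above it a square shank 22 x 22 mm (sides along x and y) up to the top at 110 mm; the topmost 16 mm are red. Origin at the centre of its face (the underside), z up along the shank. Mass 0.4 kg, give or take a fifth. It stands on the die stand, in any of its three places; neighbours 85 mm apart. Alike after a half turn.
- die_top (a point): Centre of the die's top, 110 mm above its face.
- stand: Fixed flat wooden stand for the three dies, 250 (x) x 70 (y) x 15 mm high, the dies in a row along x. Origin at the centre of its underside; z up.
- rack: Fixed dark wooden punch rack between the die stand and the block, 240 (x) x 50 (y) mm, 75 mm high, with upright punches up to 110 mm above the bench. Origin at the centre of its underside; z up. Not to be touched.
- die_round: Blue-topped die with a round foot of 38 mm, else like the red one; stays on the stand. Origin at the centre of its underside.
- die_square: Yellow-topped die with a square foot of 34 mm, else like the red one; stays on the stand. Origin at the centre of its underside.
- cuff: Loose brass cuff ring, 72 mm across, 32 mm high; a bystander. Origin at the centre of its underside.
- jar: Loose amber glass jar, 66 mm across, 85 mm high; a bystander. Origin at the centre of its underside.
- bowl: Loose copper bowl, 100 mm across, 40 mm high; a bystander. Origin at the centre of its underside.
- weight: Loose brass weight, 48 mm across, 45 mm high; a bystander. Origin at the centre of its underside.
There are look-alikes about, which are no part of the job. What is shaped like the hammer but green or purple is not meant.

How it is judged:
On the way, in this order (a step that is already met when the one before it is completed fails the run):
1. the hammer lies flat in the tool tray, wholly inside its rim, let go and at rest (x of hammer_head in the frame of tray between -0.14 and 0.14 m and y of hammer_head in the frame of tray between -0.075 and 0.075 m and z of each of hammer_head, hammer_end in the frame of tray below 0.032 m and x of hammer_end in the frame of tray between -0.14 and 0.14 m and y of hammer_end in the frame of tray between -0.075 and 0.075 m and contact force between hammer and the arm below 0.2 N and contact force between hammer and the fingers below 0.2 N and linear speed of hammer below 0.03 m/s), for 0.3 s.
2. the red-topped die is over the punch rack, its face higher than the punches (height (world z) of die above 0.11 m and y of die in the frame of rack between -0.04 and 0.04 m and x of die in the frame of rack between -0.15 and 0.15 m).
At the end, for the whole second after the job is handed in: The gripper holds the die still, upright within 0.08 rad, face 1.5 to 15 mm above the plaque and touching nothing, centre within 6 mm of the panel's, sides parallel within 0.12 rad (either way round); the hammer lies let go and at rest in the tray, both ends inside it, no higher than the rim (all of step 1 and z of die in the frame of panel between 0.0015 and 0.015 m and horizontal distance between die and panel below 0.006 m and angle between the x axis of die and the x axis of block, either way round below 0.12 rad and angle between die's own z axis and vertical below 0.08 rad and contact force between die and the fingers above 1 N and contact force between die and block below 0.05 N and contact force between die and hammer below 0.05 N and linear speed of die below 0.02 m/s); the arm keeps its last pose, push and grip.
It fails at once if the die touches the plaque or its block (contact force between die and block above 0.5 N).
It fails at once if anything touches the punch rack (contact force between rack and anything else above 2 N).
It fails at once if another die or a bystander is moved more than 30 mm or tipped over (distance of any of die_round, die_square, cuff, jar, bowl, weight from where it was at the start of the episode above 0.03 m or angle between any of die_round, die_square, cuff, jar, bowl, weight's own z axis and vertical above 0.35 rad).
It also fails if it takes over 70 s, if anything falls off the work surface, if the arm or the gripper's body presses on something with over 40 N, if the wrist force passes 120 N, or if a joint passes its speed limit or range.

### The arm

A 7-joint arm with a two-finger parallel gripper is mounted at the origin on the work surface. World frame = base frame: x ahead of the robot, y to its left, z up, the work surface at z = 0. Lengths are in m, angles in rad, forces in N, time in s.
With the tool pointing down it reaches from about 0.4 to 0.9 m from the base axis. Payload 5.6 kg.
Tool frame: the origin (TCP) lies midway between the tips of the shut fingers; the grasp point (between the pads) lies 19 mm behind it; z points along the fingers, y is the line along which they close (so a half turn about z gives the same grasp; the last joint's range is limited). The gripper opens to 92 mm and grips with 3 to 60 N. Pads are 20 mm wide; open, the fingers measure 128 mm over their backs; the gripper's body (75 mm by 189 mm) begins 69 mm behind the grasp point.
Start: joints at [-1.341, 0.468, -0.012, 1.603, 0.006, 1.071, -0.056], TCP at [0.175, 0.626, 0.215] pointing down, gripper open.
Joint ranges: [-2.53, 2.53], [-0.31, 2.02], [-1.57, 1.55], [0.28, 2.44], [-1.29, 4.43], [0.15, 1.84], [-2.92, 2.92]. Speed limits (rad/s): [2.57, 2.57, 3.14, 3.14, 3.14, 3.14, 3.14].

### API

Orientations are given as a unit quaternion [w, x, y, z].
In Python, from cell import r, optics, spot_in, silhouettes gives the robot as it stands. Calls block until the motion is done:
- r.move_pose(position, orientation): joint-space move of the TCP to a pose.
- r.move_straight(position, rotation=None, max_speed=0.15, max_force=None): straight line of the TCP; rotation=None keeps the orientation; max_speed is the mean speed in m/s. With max_force (N) it stops when the force on the tool has changed by that much, and returns True; else False.
- r.move_joints(angles): joint-space move.
- r.move_gripper(opening): finger opening in m; the grip force is fixed at half the most; returns when the fingers have stopped.
- r.wait(seconds).
- r.inverse_kinematics(position, orientation): joint angles nearest the present ones, or None.
- optics.snapshot(name): name is "side" or "top" or "wrist"; returns (picture, depth): 480x640x3 uint8, red, green, blue; 480x640 float32, m along the optical axis (not along the pixel's ray), 0 where there is no reading.
- optics.camera_params(name): a dict with "K" (3x3 intrinsics, pixels), "R" (3x3) and "t" (3): a world point X has camera coordinates R X + t. Camera axes: x right, y down, z forward; pixel columns grow to the right and rows downward; lengths in m; the calibration is good to about 2 mm. A picture is of the moment at which its call begins: read the wrist's pose just before it. camera_params takes no time and is no camera call; for the wrist camera it gives the pose at the moment of the call.
A pose or a line that the arm cannot do raises r.PlanningError and nothing moves.
- r.sign_off(): hands the job in; it is judged then, once.
Trained networks look in the newest picture that a camera, given by its name, has taken for a name from the list of things; names that differ only in an ending like _2 or _b are one class to them, and where a whole thing is asked for, a point or a joint stands for the part that bears it (a point fixed in the world has none). Each returns a list of dicts, best first, with "score" (0 to 1); they miss things now and then, are a little off and sometimes report something else, mostly with a low value. They report only what shows in the picture. A call takes as long as a camera call. They do not tell look-alikes from the thing itself.
- spot_in(name, camera): "rect" ([left, top, right, bottom] in pixels, round what is visible of it).
- silhouettes(name, camera): "mask" (480x640 bool, what is visible of it) and "rect" ([left, top, right, bottom] in pixels, round what is visible of it).
Readings, each from a call of its own:
- r.current_time_s(): time.
- r.current_joints(): joint angles.
- r.current_qd(): joint speeds.
- r.current_effort(): joint torques, N m.
- r.current_eef_pos(): TCP position.
- r.current_ee_rot(): TCP orientation.
- r.current_wrist_force(): force on the tool from outside, world axes, zero at the start.
- r.current_wrist_torque(): the same for the moment, N m.
- r.current_width(): finger opening in m.
- r.current_finger_force(): force on a finger pad.
Only numpy, scipy, OpenCV 4.12 (cv2) and the standard library are available. Lean on these libraries where they do the work, as an engineer would, in place of code of your own. Each camera call takes 0.05 s, during which the arm holds its last target. There are 200 camera calls.

## Working session

There is one attempt and no reset: what is moved stays moved. The work goes in short steps, each a Python script; the robot and the scene stay as the last script left them, time stands still between calls to the robot, and variables do not carry over. Pictures are saved under pics/ and viewed, at most 10 in all, crops included, and the job is handed in when it is done.

```bash
mkdir -p pics; ls; cat > h.py <<'E'
import numpy as np, cv2
from cell import r, optics, spot_in, silhouettes
def cloud(name, depth):
    p=optics.camera_params(name);K=np.array(p["K"]);R=np.array(p["R"]);t=np.array(p["t"])
    v,u=np.mgrid[0:480,0:640]
    c=np.stack([(u-K[0,2])/K[0,0]*depth,(v-K[1,2])/K[1,1]*depth,depth],-1)
    return (c-t)@R   # R^T (c-t)
def save(n,im): cv2.imwrite("pics/"+n,im[:,:,::-1])
E
python3 - <<'E'
from h import *
for n in ["top","side"]:
    im,d=optics.snapshot(n); save(n+"0.png",im); np.savez(n+"0.npz",im=im,P=cloud(n,d),d=d)
    P=cloud(n,d)
    for o in ["hammer","tray","block","die","stand","rack","die_round","die_square","cuff","jar","bowl","weight"] if n=="top" else ["hammer","die"]:
        for s in silhouettes(o,n):
            if s["score"]<.3: continue
            m=s["mask"]&(d>0); q=P[m]
            print(n,o,round(s["score"],2),np.round(s["rect"]).astype(int),np.round(np.median(q,0),3) if len(q) else None, np.round(np.percentile(q[:,2],98),3) if len(q) else None)
E
```

```text
pics
top hammer 0.86 [318 180 390 232] [ 0.572 -0.067  0.072] 0.077
top hammer 0.84 [146 324 224 382] [0.244 0.334 0.022] 0.027
top hammer 0.74 [414 332 477 405] [ 0.185 -0.276  0.022] 0.027
top hammer 0.63 [305 290 378 321] [ 0.355 -0.095  0.022] 0.028
top block 0.69 [292 170 357 245] [ 0.568 -0.014  0.043] 0.054
top die 0.77 [161 262 186 284] [0.424 0.323 0.069] 0.128
top die 0.46 [319 179 392 231] [ 0.573 -0.062  0.072] 0.077
top stand 0.84 [160 186 198 294] [0.496 0.324 0.015] 0.02
top rack 0.88 [215 183 248 289] [0.505 0.194 0.075] 0.104
top rack 0.35 [417 143 440 166] [ 0.707 -0.279  0.044] 0.049
top die_round 0.74 [161 224 187 248] [0.508 0.323 0.081] 0.128
top die_square 0.68 [159 187 185 216] [0.591 0.332 0.076] 0.129
top cuff 0.75 [272 121 302 158] [0.756 0.063 0.023] 0.036
top jar 0.56 [358 119 383 156] [ 0.739 -0.13   0.081] 0.089
top jar 0.43 [216 182 248 289] [0.504 0.194 0.075] 0.104
top bowl 0.57 [223 119 262 159] [0.764 0.183 0.019] 0.042
top bowl 0.37 [320 178 389 229] [ 0.573 -0.064  0.072] 0.077
top bowl 0.32 [292 168 354 243] [ 0.567 -0.013  0.043] 0.054
top weight 0.64 [417 142 445 167] [ 0.705 -0.279  0.044] 0.049
side hammer 0.82 [370 250 407 318] [ 0.577 -0.054  0.074] 0.08
side hammer 0.82 [189 168 244 222] [0.244 0.338 0.023] 0.03
side hammer 0.72 [260 266 305 336] [ 0.352 -0.111  0.024] 0.03
side hammer 0.59 [178 379 263 450] [ 0.186 -0.276  0.024] 0.029
side die 0.62 [275 141 300 179] [0.428 0.326 0.064] 0.13
```

View pics/top0.png

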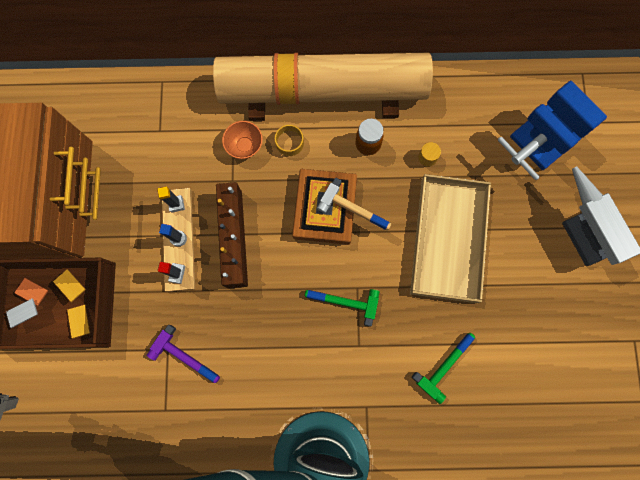

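```bash
python3 - <<'E'
from h import *
z=np.load("top0.npz"); c=z["im"][160:300,140:420]; cv2.imwrite("pics/crop.png",cv2.resize(c[:,:,::-1],(800,400),interpolation=cv2.INTER_CUBIC))
E
```

```text
(no output)
```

View pics/crop.png

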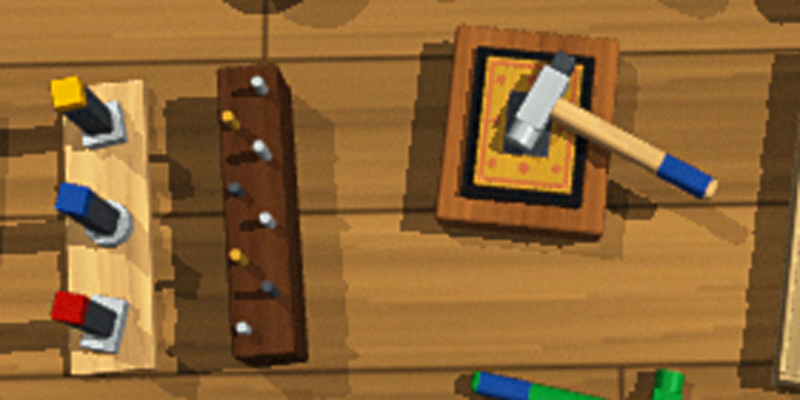

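View pics/side0.png

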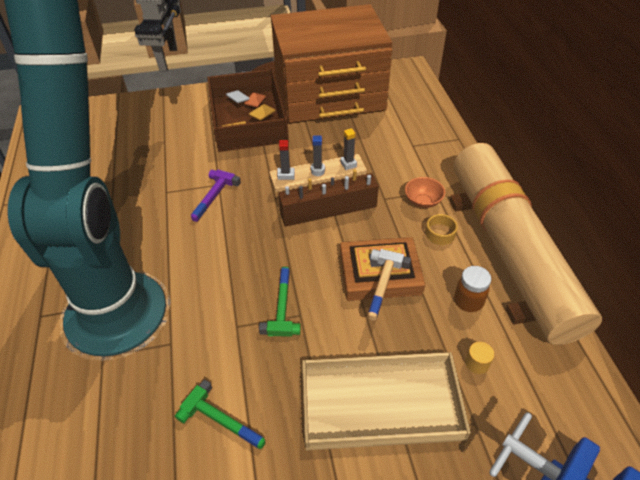

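The hammer is the wood and steel one lying on the plaque at (350,205). The look-alikes are green at (345,303) and (445,370) and purple at (183,353), so those are out. The red-topped die is at (170,268), with blue at (173,235) and yellow at (170,200). The tray is at (452,238). The crop confirms both picks. Next I'll measure geometry from the depth images.

```bash
cat >> h.py <<'E'
from scipy.spatial.transform import Rotation as Ro
def down(yaw):
    q=(Ro.from_euler('z',yaw)*Ro.from_euler('x',np.pi)).as_quat(); return [q[3],q[0],q[1],q[2]]
def rect(P,sel,lo,hi):
    q=P[sel&(P[...,2]>lo)&(P[...,2]<hi)][:,:2].astype(np.float32)*1000
    (c,(w,h),a)=cv2.minAreaRect(q)
    if w<h: w,h,a=h,w,a+90
    a=(a+90)%180-90
    return np.round([c[0]/1000,c[1]/1000],4),round(w,1),round(h,1),round(float(a),2),len(q)   # long axis angle deg
def box(l,t,rr,b):
    m=np.zeros((480,640),bool); m[t:b,l:rr]=1; return m
E
python3 - <<'E'
from h import *
for n,bx in [("top",[(285,160,365,250),(405,165,500,310),(150,180,205,300),(205,175,255,295),(300,170,400,240),(150,255,200,295)]),("side",[(335,230,430,305),(295,345,475,455),(265,125,375,200),(270,165,385,230),(360,240,425,325),(270,135,302,185)])]:
    z=np.load(n+"0.npz");P=z["P"];im=z["im"].astype(int)
    b=[box(*x) for x in bx]
    print(n,"bench",np.median(P[...,2][(abs(P[...,2])<.01)]))
    print(" block",rect(P,b[0],.035,.058)); print(" tray",rect(P,b[1],.028,.045)); print(" stand",rect(P,b[2],.009,.022)); print(" rack",rect(P,b[3],.068,.08))
    hs=b[4]&(P[...,2]>.063)&(P[...,2]<.09)
    q=P[hs][:,:2]; 
    # handle: points with x below head; iterate line fit
    c0=np.array([.572,-.067]); e=np.array([np.cos(1.13),np.sin(1.13)])
    for _ in range(5):
        s=(q-c0)@e; t=(q-c0)@np.array([-e[1],e[0]]); m=(abs(t)<.014)&(s<s.max()-.04)
        c0=q[m].mean(0); e2=np.linalg.svd(q[m]-c0)[2][0]; e=e2*np.sign(e2@e)
    s=(q-c0)@e;t=(q-c0)@np.array([-e[1],e[0]]);h=s>s.max()-.022
    print(" hammer yaw",np.degrees(np.arctan2(e[1],e[0])),"end",c0+e*s.min(),"headfront",c0+e*s.max(),"len",np.ptp(s),"head t",t[h].min(),t[h].max(),"org",c0+e*(s.min()+.12),c0+e*(s.max()-.052))
    red=(im[...,0]>130)&(im[...,1]<70)&(im[...,2]<70)
    print(" dietop",rect(P,b[5]&red,.119,.135)," foot",rect(P,b[5],.027,.038))
print(r.current_time_s(),r.current_joints(),Ro.from_quat(np.roll(r.current_ee_rot(),-1)).as_euler('zyx'))
E
```

```text
top bench 0.00026253769487793164
 block (array([ 0.5843, -0.0294]), 170.6, 156.2, -6.82, 3414)
 tray (array([ 0.5035, -0.3218]), 293.8, 163.8, -8.81, 1105)
 stand (array([0.514 , 0.3358]), 249.7, 72.2, 4.01, 1980)
 rack (array([0.5136, 0.2   ]), 240.5, 51.3, 4.49, 2031)
 hammer yaw 59.97808836278175 end [ 0.52033624 -0.17056227] headfront [ 0.60640214 -0.02162333] len 0.17201786342761907 head t -0.04529779806821963 0.04167030898700677 org [ 0.58037598 -0.06666217] [ 0.58038492 -0.0666467 ]
 dietop (array([0.4283, 0.3313]), 23.6, 21.1, 77.6, 100)  foot (array([0.4281, 0.3307]), 44.0, 29.2, -12.84, 130)
side bench 0.0031553581697904374
 block (array([ 0.5838, -0.0255]), 170.2, 161.4, -6.76, 3131)
 tray (array([ 0.5218, -0.3205]), 331.9, 164.5, -8.73, 2163)
 stand (array([0.5317, 0.4254]), 338.4, 247.9, 4.08, 1345)
 rack (array([0.513 , 0.2034]), 240.3, 56.5, 4.28, 1256)
 hammer yaw 59.92866129486383 end [ 0.52052903 -0.16867972] headfront [ 0.60852919 -0.01669629] len 0.1756217251542737 head t -0.042003288517013335 0.04236095080242819 org [ 0.58065838 -0.06483145] [ 0.58247314 -0.06169721]
 dietop (array([0.4272, 0.3347]), 24.5, 23.7, 62.93, 63)  foot (array([0.4293, 0.4062]), 183.6, 50.5, 86.86, 135)
0.8 [-1.34098997  0.46749056 -0.01160112  1.60273102  0.00600518  1.07138697
 -0.05627629] [-2.86874230e+00  4.68418221e-05 -3.14158389e+00]
```

```bash
cat >> h.py <<'E'
def best_yaw(p,yaw,step=np.pi):
    c=[]
    for k in range(int(round(2*np.pi/step))):
        y=yaw+k*step; j=r.inverse_kinematics(list(p),down(y))
        if j is not None: c.append((abs(j[6]),y))
    return min(c)[1]
E
python3 - <<'E'
from h import *
yaw=np.radians(60); o=np.array([.5806,-.0658]); g=o+.004*np.array([np.cos(yaw),np.sin(yaw)])
y=best_yaw([*g,.2],yaw); print(y)
r.move_gripper(.055)
r.move_pose([*g,.22],down(y)); print(r.current_joints())
r.move_straight([*g,.10],max_speed=.2)
print(r.move_straight([*g,.054],max_speed=.06,max_force=8), r.current_eef_pos())
r.move_gripper(0.0); print(r.current_width(),r.current_finger_force())
r.move_straight([*g,.13],max_speed=.08)
print(r.current_width(),r.current_finger_force(),r.current_wrist_force(),r.current_wrist_torque(),r.current_time_s())
im,d=optics.snapshot("side"); save("lift.png",im)
E
```

```text
1.0471975511965976
[-0.57171203  0.43385543  0.81512749  1.79974937 -0.35807156  1.06282229
 -0.14667258]
False [ 0.58283933 -0.06256595  0.05420462]
0.017703437261670882 29.999907910823822
0.017654313262581826 29.999030828475952 [-0.54470439 -0.05117373 -2.05562304] [-0.06259632  0.13792685 -0.02680808] 7.725
```

View pics/lift.png

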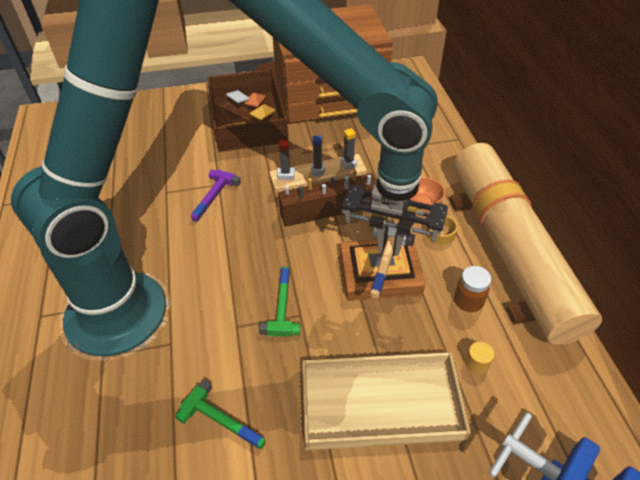

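The hammer is held level at (385,265) and clear of the plaque. Next I'll carry it to the tray.

```bash
python3 - <<'E'
from h import *
yaw=np.radians(-8.8); g=np.array([.5035,-.3218])+.038*np.array([np.cos(yaw),np.sin(yaw)])
r.move_pose([*g,.16],down(yaw)); print(r.current_joints())
r.move_straight([*g,.04],max_speed=.12)
print(r.move_straight([*g,.0095],max_speed=.03,max_force=4), r.current_eef_pos())
r.move_gripper(.05); 
r.move_straight([*g,.16],max_speed=.15)
yd=best_yaw([.428,.331,.25],np.radians(-12.8),np.pi/2)
# look down at the plaque on the way
r.move_pose([.53,-.0,.32],down(yd)); r.wait(.3)
p=optics.camera_params("wrist")
im,d=optics.snapshot("wrist"); save("plaque.png",im); np.savez("plaque.npz",im=im,P=cloud("wrist",d))
im,d=optics.snapshot("top"); save("top1.png",im); np.savez("top1.npz",im=im,P=cloud("top",d))
P=cloud("top",d)
print(rect(P,box(285,160,365,250),.035,.058),rect(P,box(405,165,500,310),.028,.045))
print(np.degrees(yd),r.current_joints(),r.current_time_s())
E
```

```text
[-0.20566874  0.70214172  1.02976935  1.74298598 -0.67306952  1.09630075
 -0.67232839]
True [ 0.54074757 -0.32746867  0.01008757]
(array([ 0.5801, -0.0618]), 170.9, 62.0, -8.49, 1682) (array([ 0.5035, -0.3216]), 293.6, 163.5, -8.62, 1518)
77.19999999999999 [-0.88389959  0.21424267  0.9709644   1.81292502 -0.1881203   1.21266284
 -0.08134276] 14.4667
```

```bash
python3 -c "
import cv2,numpy as np
a=cv2.imread('pics/plaque.png');b=cv2.imread('pics/top1.png')
cv2.imwrite('pics/two.png',np.hstack([cv2.resize(a,(480,360)),cv2.resize(b[150:330,270:500],None,fx=1.39,fy=2,interpolation=2)[:360]]))"
```

```text
(no output)
```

View pics/two.png

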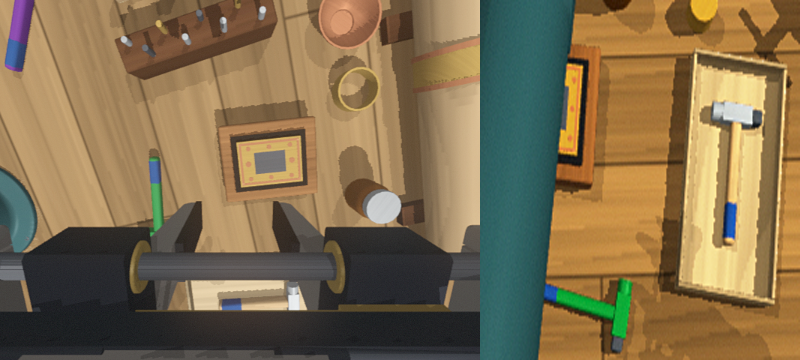

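The hammer lies flat in the tray (at (735,170) in the right half). The dark panel shows at (270,162) in the left half, so about (360,216) in the full wrist image. Next I'll measure the panel and look at the die from the wrist.

```bash
python3 - <<'E'
from h import *
z=np.load("plaque.npz");P=z["P"];im=z["im"].astype(int)
b=box(280,150,430,275)
print("block",rect(P,b,.035,.058))
inner=box(330,195,390,238); dark=(im.max(-1)<120)&inner&(abs(P[...,2]-.05)<.006)
n,l,s,c=cv2.connectedComponentsWithStats(dark.astype(np.uint8)); k=1+np.argmax(s[1:,4]); print(n,s[k])
print("panel",rect(P,l==k,.04,.06), P[l==k].mean(0))
gold=b&(im[...,0]>150)&(im[...,1]>110)&(im[...,2]<110)&(P[...,2]>.046); print("gold",rect(P,gold,.04,.06))
t=np.load("top0.npz"); Pt=t["P"]; it=t["im"].astype(int)
print("block top0 low", rect(Pt,box(285,160,365,250),.035,.049))
# die view
r.move_pose([.36,.28,.33],down(np.radians(77.2))); r.wait(.2)
im,d=optics.snapshot("wrist"); P=cloud("wrist",d); save("die.png",im); np.savez("die.npz",im=im,P=P)
i=im.astype(int); red=(i[...,0]>120)&(i[...,1]<80)&(i[...,2]<80)&(P[...,2]>.118)&(P[...,2]<.135)
print("red",red.sum()); 
if red.sum()>20:
    c=P[red].mean(0); print(rect(P,red,.11,.14),rect(P,np.hypot(P[...,0]-c[0],P[...,1]-c[1])<.035,.027,.04))
print(r.current_joints(),r.current_time_s())
E
```

```text
block (array([ 0.5834, -0.0187]), 170.1, 140.2, -6.72, 12909)
10 [339 202  42  29 660]
panel (array([ 0.5825, -0.0186]), 51.3, 35.9, -5.46, 660) [ 0.57933141 -0.01910221  0.05140134]
gold (array([ 0.5879, -0.0174]), 120.9, 87.6, -6.69, 3475)
block top0 low (array([ 0.5852, -0.0213]), 170.6, 139.9, -6.82, 2593)
red 399
(array([0.425 , 0.3342]), 21.0, 20.0, -12.76, 399) (array([0.4254, 0.3341]), 42.3, 27.5, -10.95, 213)
[-1.64765999 -0.03197373  0.92068088  1.9501016   0.02746286  1.21100572
 -0.96227373] 15.9583
```

```bash
python3 - <<'E'
from h import *
y=np.radians(77.2); g=[.4267,.3325]
r.move_pose([*g,.2],down(y)); print(r.current_joints(),r.current_width())
r.move_straight([*g,.13],max_speed=.15)
print(r.move_straight([*g,.071],max_speed=.06,max_force=6))
r.move_gripper(0.0); print(r.current_width(),r.current_finger_force(),r.current_eef_pos())
w0=r.current_wrist_force()
r.move_straight([*g,.21],max_speed=.1)
print(r.current_width(),r.current_wrist_force()-w0)
y2=y+np.radians(6.05)
r.move_straight([.5843,-.02,.21],down(y2),max_speed=.13); r.wait(.3)
print(r.current_eef_pos(),r.current_joints(),r.current_time_s())
for n in ["side","wrist","top"]:
    im,d=optics.snapshot(n); P=cloud(n,d); save("h_%s.png"%n,im); np.savez("h_%s.npz"%n,im=im,P=P)
    i=im.astype(int); m=(P[...,2]>.14)&(P[...,2]<.19)&(np.hypot(P[...,0]-.584,P[...,1]+.02)<.04); print(n,m.sum())
    if m.sum()>20: print(P[m].mean(0),P[m][:,2].min(), rect(P,m,.14,.175))
E
python3 -c "
import cv2,numpy as np
a=cv2.imread('pics/h_side.png');b=cv2.imread('pics/h_wrist.png')
cv2.imwrite('pics/two2.png',np.hstack([cv2.resize(a[150:350,300:500],(400,400),interpolation=2),cv2.resize(b,(400,300))[:,:] if 0 else cv2.resize(b,(400,400))]))"
```

```text
[-1.5156178   0.43690779  1.02074396  1.93210955 -0.43714967  1.015829
 -0.5225135 ] 0.05008579146039342
False
0.022025566594813233 29.979894161224365 [0.42686785 0.3325949  0.07114724]
0.021788250950647764 [-0.08975992  0.26036093 -6.82897128]
[ 0.58428329 -0.01988272  0.20999262] [-0.74177555  0.49781005  0.97053154  1.8181747  -0.46482298  1.07398766
  0.28414575] 23.8667
side 311
[ 0.58124439 -0.02413662  0.17279233] 0.1564354918962321 (array([ 0.5842, -0.018 ]), 44.3, 31.1, -7.76, 197)
wrist 1635
[ 0.58384439 -0.00946361  0.1723013 ] 0.15613677720860542 (array([ 0.5832, -0.0135]), 43.9, 19.0, -6.79, 1402)
top 35
[ 0.57459758 -0.01945249  0.1719787 ] 0.16726758954724816 (array([ 0.5766, -0.0197]), 28.2, 11.6, -88.27, 33)
```

View pics/two2.png

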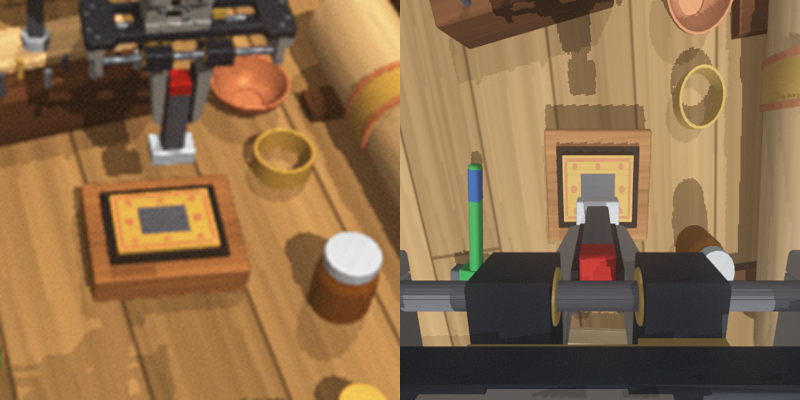

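The die is upright and square in the grip, with its foot at (172,148) in the left half and the panel below at (163,220). Next I'll descend partway, recheck against the block, then take the final height.

```bash
python3 - <<'E'
from h import *
z=np.load("h_side.npz"); print("block side",rect(z["P"],box(335,232,430,305),.040,.058))
z=np.load("h_wrist.npz"); print("block wrist",rect(z["P"],box(200,130,430,330),.035,.058))
print(r.move_straight([.5843,-.02,.125],max_speed=.08,max_force=8))
print(r.move_straight([.5843,-.02,.1135],max_speed=.02,max_force=5)); r.wait(.5)
for n in ["side","wrist"]:
    im,d=optics.snapshot(n); P=cloud(n,d); save("f_%s.png"%n,im)
    near=np.hypot(P[...,0]-.584,P[...,1]+.02)<.04
    print(n,"foot",rect(P,near,.066,.081),"foottop",rect(P,near,.070,.080),np.median(P[...,2][near&(P[...,2]>.068)&(P[...,2]<.082)]),"block",rect(P,box(335,232,430,305) if n=="side" else box(200,100,430,330),.040,.058))
print(r.current_eef_pos(),r.current_finger_force(),r.current_wrist_force(),r.current_time_s())
E
python3 -c "
import cv2,numpy as np
a=cv2.imread('pics/f_side.png');b=cv2.imread('pics/f_wrist.png')
cv2.imwrite('pics/two3.png',np.hstack([cv2.resize(a[200:320,320:440],(400,400),interpolation=2),cv2.resize(b[100:400,150:450],(400,400))]))"
```

```text
block side (array([ 0.5842, -0.0177]), 169.7, 142.7, -7.11, 3629)
block wrist (array([ 0.5832, -0.0192]), 170.2, 139.2, -6.71, 17833)
False
False
side foot (array([ 0.584 , -0.0185]), 44.8, 29.9, -5.87, 186) foottop (array([ 0.5843, -0.0182]), 44.3, 29.9, -6.73, 146) 0.07716399087703003 block (array([ 0.5842, -0.018 ]), 169.4, 141.8, -6.22, 3192)
wrist foot (array([ 0.5832, -0.0136]), 43.9, 19.1, -6.64, 1308) foottop (array([ 0.5832, -0.0137]), 43.8, 19.1, -6.47, 1208) 0.07610336273257601 block (array([ 0.5846, -0.0053]), 167.5, 111.0, -6.7, 26221)
[ 0.58429394 -0.0199806   0.11350452] 29.979066252708435 [ 0.20859671 -0.75234046 -3.98223855] 26.55
```

View pics/two3.png

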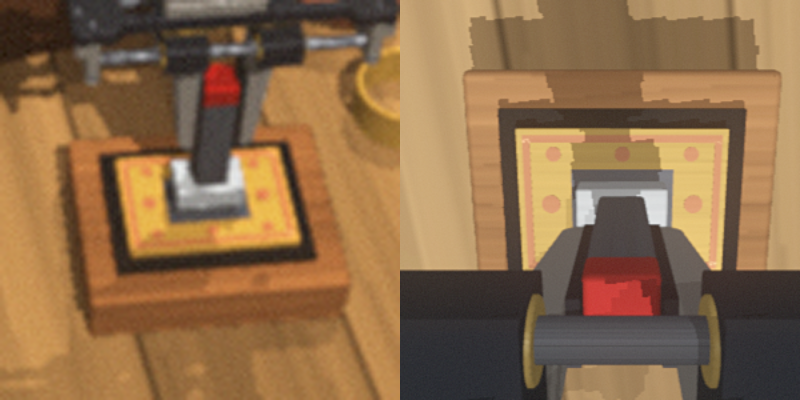

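The die hovers about 7.5 mm above the plaque. It is centred on the panel within about 1 mm in both cameras and square with it, so I'm handing in.

```bash
python3 -c "
from h import *
print(r.sign_off())"
```

```text
the job is handed in; nothing more can be done
None
```

The job is handed in (the verdict was not returned): the hammer lies flat in the tray, and the gripper holds the red-topped die still and upright about 7.5 mm above the plaque, centred on the dark panel within about 1 mm and square with it.

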